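# Draw the locating pin from the drill jig

### The job

The bracket in the drill jig is finished: draw the tall round-headed locating pin straight up out of its sleeve in the jig, without tilting it, and lower it foot first into the empty storage pot (not the pot that already holds a pin), letting go only once its foot is well down inside. Leave the short hexagon-headed pin where it is in the jig's other sleeve.

Things in the scene. Friction and masses are not known exactly. Their poses are not given: they have to be found in the camera images.
- pin: Locating pin, loose, bright steel: shaft 16 mm across, 63 mm long, under a plain round head 30 mm across and 24 mm tall; 0.15-0.3 kg. Origin: centre of the shaft's foot; z up the shaft, head's middle at z = 75 mm; x and y arbitrary. Starts upright in either of the jig's sleeves, foot on its base plate (12 mm above the bench), 18 mm of bare shaft showing between sleeve and head.
- hexpin: Stop pin, loose, bright steel, in the jig's other sleeve: the same 16 mm shaft but lower, with a hexagonal head 10 mm tall and 24 mm across corners, its top 62 mm above its foot (74 mm above the bench). Origin: centre of its foot, z up.
- jig: Drill jig, fixed: dark steel base plate 80 (x) by 190 (y) by 12 mm; origin at the centre of its underside, z up. Two upright steel sleeves at y = -45 and +45 mm, x = 0: 32 mm outside, bore 17.6 mm, from 12 to 57 mm above the bench (45 mm deep). A thin drilled aluminium bracket lies between them. Beside the sleeves, towards the jig's -x and +x, fingers have free space.
- pot: Empty storage pot, fixed: open aluminium cup on a dark 62 mm square plate. Origin: centre of its underside, z up. 48 mm outside, 40 mm inside, rim 53 mm and inner floor 8 mm above the bench. A second such pot, 100 to 250 mm nearer or farther in x, already holds a like pin, its head's top 95 mm above the bench.
Not all that is in view belongs to the job. Leave any green or orange look-alike of the hexpin alone.

How it is judged:
On the way, in this order (a step that is already met when the one before it is completed fails the run):
1. the pin is drawn clear of its sleeve, foot above the sleeve's rim, held within 15 degrees of upright (z of pin in the frame of jig above 0.06 m and angle between pin's own z axis and vertical below 0.26 rad and contact force between the fingers and pin above 1 N), for 0.1 s.
2. the pin, still gripped, is lowered so that its foot is inside the empty pot, at least 18 mm below the rim (z of pin in the frame of pot below 0.035 m and horizontal distance between pin and pot below 0.02 m and contact force between the fingers and pin above 1 N), for 0.1 s.
At the end, for the whole second after the job is handed in: The locating pin rests in the empty pot, head up, its foot on the pot's floor (within 12 mm of it in height, within 20 mm of the pot's axis), upright or leaning on the rim by at most 34 degrees, released and at rest; the hexagon-headed pin is still in its sleeve, within 15 mm of where it was (horizontal distance between pin and pot below 0.02 m and z of pin in the frame of pot below 0.02 m and angle between pin's own z axis and vertical below 0.6 rad and linear speed of pin below 0.03 m/s and distance of hexpin from where it was at the start of the episode below 0.015 m and angle between hexpin's own z axis and vertical below 0.2 rad); the robot touches nothing.
It fails at once if the hexagon-headed pin is lifted or pushed more than 20 mm from its place (distance of hexpin from where it was at the start of the episode above 0.02 m).
It fails at once if the locating pin is tilted more than 20 degrees while its foot is still in or just above the sleeve (angle between pin's own z axis and vertical above 0.35 rad and z of pin in the frame of jig between 0 and 0.07 m and horizontal distance between pin and jig below 0.07 m).
It also fails if it takes over 43 s, if anything falls off the work surface, if the arm or the gripper's body presses on something with over 40 N, if the wrist force passes 120 N, or if a joint passes its speed limit or range.

### The arm

A 6-joint arm with a two-finger parallel gripper is mounted at the origin on the work surface. World frame = base frame: x ahead of the robot, y to its left, z up, the work surface at z = 0. Lengths are in m, angles in rad, forces in N, time in s.
With the tool pointing down it reaches from about 0.375 to 0.9 m from the base axis. Payload 3.1 kg.
Tool frame: the origin (TCP) lies midway between the tips of the shut fingers; the grasp point (between the pads) lies 19 mm behind it; z points along the fingers, y is the line along which they close (so a half turn about z gives the same grasp; the last joint's range is limited). The gripper opens to 85 mm and grips with 20 to 120 N. Pads are 22 mm wide; open, the fingers measure 114 mm over their backs; the gripper's body (76 mm by 85 mm) begins 54 mm behind the grasp point. The pads swing forward as they close: fully open they stand 13 mm farther back than shut.
Start: joints at [1.123, 0.527, 1.433, -0, 1.181, -0.178], TCP at [0.167, 0.602, 0.231] pointing down, gripper open.
Joint ranges: [-3.08, 3.08], [-0.75, 2.2], [0.22, 2.44], [-1.43, 4.57], [0, 2.65], [-2.85, 2.85]. Speed limits (rad/s): [2.79, 2.79, 3.14, 3.14, 3.14, 3.14].

### API

Orientations are given as a unit quaternion [x, y, z, w].
In Python, from station import manip gives the robot as it stands.
- The arm moves only by the tool step_arm, never from a script. Its argument "targets" is text: rows parted by semicolons, each of 4 numbers parted by spaces: the shift along the tool's x, y, z in mm, then the turn about the tool's z in degrees. A call has 1 to 12 rows; each row is the pose to reach, as a shift and turn from the pose commanded when the call began, along the tool's axes at that moment; what a row does not reach only later rows make up. A row lasts 1/10 s, in which the tool goes at most 50 mm and 8.59 degrees, less where a joint would pass 70% of its speed; a pose out of reach is approached as far as the arm can. A call with a gripper value outside its range is refused whole. "gripper" is the closure, from 0 (fully open) to 1 (shut), set as the call begins (left out, the last holds). The fingers move at their own pace and stop on an object; "squeeze" is the grip in N (left out, the last holds). Time passes only in rows, so rows that repeat a pose let the fingers close. It gives the time, the measured TCP pose, the force, the opening and the grip force at its end, in the units of the state.
- manip.sense(): the state, without advancing time (a new reading comes with each control period).
- manip.snapshot(name): name is "scene" or "top" or "wrist"; returns the picture (480x640x3 uint8, red, green, blue); there is no depth.
- manip.get_calibration(name): a dict with "fov_y" (degrees; the focal length in pixels is half the picture's height over the tangent of half this angle, whatever the lens; pixels are square), "cx", "cy" (the principal point, pixels), "k1" (the pictures are not rectified: a ray, as slopes to the right and down, at radius r is drawn at 1 + k1 r^2 times it, then the intrinsics apply), "extrinsics" (4x4, takes a point from camera to world coordinates); the wrist camera has in their place "tool_from_camera" (4x4, takes a point from camera to tool coordinates, whose origin is the TCP and whose axes are the flange's). Camera axes: x right, y down, z forward; pixel columns grow to the right and rows downward; lengths in m; the calibration is good to about 2 mm. A picture is of the moment at which its call begins: read the wrist's pose just before it. get_calibration takes no time and is no camera call.
- manip.sign_off(): hands the job in; it is judged then, once.
Trained networks look in the newest picture that a camera, given by its name, has taken for a name from the list of things; names that differ only in an ending like _2 or _b are one class to them, and where a whole thing is asked for, a point or a joint stands for the part that bears it (a point fixed in the world has none). Each returns a list of dicts, best first, with "p" (0 to 1); they miss things now and then, are a little off and sometimes report something else, mostly with a low value. They report only what shows in the picture. A call takes as long as a camera call. They do not tell look-alikes from the thing itself.
- manip.recognise(camera, query): "position" ([column, row] in pixels, amid what is visible of it).
- manip.masks_of(camera, query): "pixels" (480x640 bool, what is visible of it) and "position" ([column, row] in pixels, amid what is visible of it).
- manip.mark_of(camera, query): "position" ([column, row] in pixels: a listed point, or the origin of a listed thing).
The state is a dict: "t": time; "q": joint angles; "qd": joint speeds; "tau": joint torques, N m; "tcp_pos": TCP position; "tool_rot": TCP orientation; "force": force on the tool from outside, world axes, zero at the start; "ft_torque": the same for the moment, N m; "finger_gap": opening from 0.0 (shut) to 1.0 (fully open); "gripper_force": force on a finger pad.
Only numpy, scipy, OpenCV 4.12 (cv2) and the standard library are available. Lean on these libraries where they do the work, as an engineer would, in place of code of your own. Each camera call takes 0.05 s, during which the arm holds its last target. There are 200 camera calls.

## Working session

There is one attempt and no reset: what is moved stays moved. The work goes in short steps, Python scripts to look and compute and a tool call to move; the robot and the scene stay as the last step left them, time stands still between calls to the robot, and variables do not carry over. Pictures are saved under pics/ and viewed, at most 10 in all, crops included, and the job is handed in when it is done.

Besides the shell and the picture viewer there is one more tool, called after "Emit:" in YAML: its name, and indented under it one key for each argument. step_arm: Moves the arm, as the interface text tells. Its arguments: {"type":"object","properties":{"targets":{"type":"string"},"gripper":{"type":"number"},"squeeze":{"type":"number"}},"required":["targets"]}

```bash
mkdir -p pics
cat > h.py <<'E'
import numpy as np, cv2
from scipy.spatial.transform import Rotation as R
from station import manip
def T(name,s=None):
    c=manip.get_calibration(name)
    if 'extrinsics' in c: return c,np.array(c['extrinsics'])
    M=np.eye(4);M[:3,:3]=R.from_quat(s['tool_rot']).as_matrix();M[:3,3]=s['tcp_pos']
    return c,M@np.array(c['tool_from_camera'])
def ray(name,px,s=None):
    c,E=T(name,s);f=240/np.tan(np.radians(c['fov_y'])/2)
    K=np.array([[f,0,c['cx']],[0,f,c['cy']],[0,0,1.]])
    d=(np.array(px,float)-[c['cx'],c['cy']])/f;u=d.copy()
    for _ in range(30): u=d/(1+c['k1']*(u@u))
    v=E[:3,:3]@np.array([u[0],u[1],1]);return E[:3,3],v/np.linalg.norm(v)
def at_z(name,px,z,s=None):
    o,v=ray(name,px,s);return o+v*(z-o[2])/v[2]
def proj(name,p,s=None):
    c,E=T(name,s);f=240/np.tan(np.radians(c['fov_y'])/2)
    q=np.linalg.inv(E)@np.append(p,1);u=q[:2]/q[2];u=u*(1+c['k1']*(u@u));return u*f+[c['cx'],c['cy']]
def snap(n,fn):
    im=manip.snapshot(n);cv2.imwrite('pics/'+fn,im[...,::-1]);return im
E
python3 - <<'E'
from h import *
s=manip.sense();print(s['t'],s['tcp_pos'],s['tool_rot'],R.from_quat(s['tool_rot']).as_matrix().round(3))
for n in ['top','scene']:
    snap(n,n+'1.png')
    for q in ['pin','hexpin','jig','pot']:
        print(n,q,[(np.round(d['position'],1),round(d['p'],2)) for d in manip.recognise(n,q)],[(np.round(d['position'],1),round(d['p'],2)) for d in manip.mark_of(n,q)])
print(manip.sense()['t'])
E
```

```text
0.0 [0.16625827 0.60173864 0.23032655] [ 1.34504463e-01  9.90912397e-01 -1.03007371e-03 -3.30687005e-04] [[-0.964  0.267 -0.001]
 [ 0.267  0.964 -0.002]
 [ 0.    -0.002 -1.   ]]
top pin [(array([379.6, 226. ]), 0.62)] [(array([373. , 238.5]), 0.62)]
top hexpin [(array([427.1, 172.8]), 0.8), (array([438.2, 290.1]), 0.77), (array([476.4, 291.2]), 0.7), (array([437.5, 227.9]), 0.59), (array([232.9, 194.3]), 0.38)] [(array([421.8, 182.1]), 0.77), (array([431.6, 294.5]), 0.62), (array([468.2, 293. ]), 0.59), (array([424.2, 236.6]), 0.46)]
top jig [(array([405.2, 242.1]), 0.96)] [(array([398.7, 241.9]), 0.62)]
top pot [(array([232.9, 197.3]), 0.56)] [(array([235.4, 196.5]), 0.91)]
scene pin [(array([277.5, 250.6]), 0.94)] []
scene hexpin [(array([188.7, 270.8]), 0.95), (array([219.9, 288. ]), 0.88), (array([266.6, 346.3]), 0.65), (array([150.4, 288.3]), 0.6)] [(array([268.6, 371.1]), 0.92), (array([155.5, 313. ]), 0.76), (array([194.4, 293.3]), 0.57)]
scene jig [(array([247.5, 310.5]), 0.91)] [(array([253.8, 309.9]), 0.95)]
scene pot [(array([424.3, 253.2]), 0.92)] [(array([422.3, 257. ]), 0.62)]
0.9
```

View pics/top1.png

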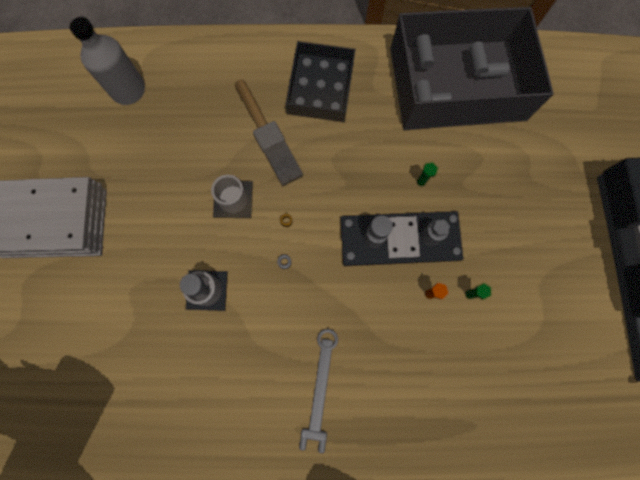

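View pics/scene1.png

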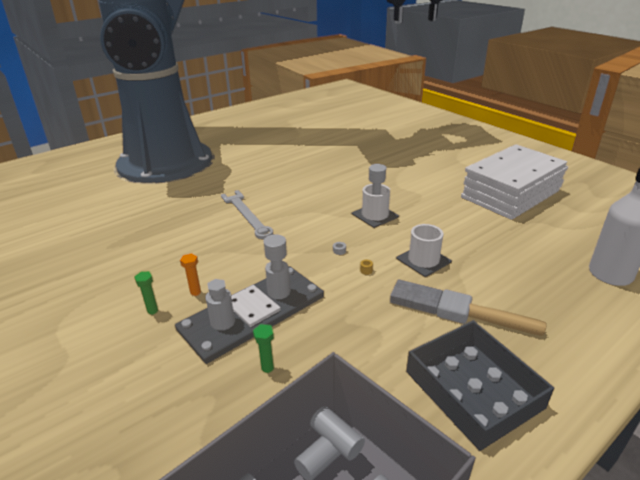

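The top view shows the jig at about (400,238). The tall round head is at (380,227) and the low hex head at (438,229). The empty pot is at (229,190) and the filled pot at (197,287). The green and orange pieces at (427,173), (438,291) and (480,291) are look-alikes outside the jig. The pin meant is the taller, wider round head at top (380,227), scene (276,248). I'll confirm it in a crop and measure.

Run:
```python
from h import *
a=cv2.imread('pics/top1.png');b=cv2.imread('pics/scene1.png')
A=cv2.resize(a[150:310,180:480],(800,427),interpolation=3)
cv2.imwrite('pics/c1.png',A)
def ls(pairs):
    M=np.zeros((3,3));v=np.zeros(3)
    for n,p in pairs:
        o,d=ray(n,p);P=np.eye(3)-np.outer(d,d);M+=P;v+=P@o
    return np.linalg.solve(M,v)
jig=at_z('top',(398.7,241.9),0);print('jig',jig,at_z('scene',(253.8,309.9),0))
print('pot',at_z('top',(235.4,196.5),0),at_z('scene',(422.3,257),0),'rim',at_z('top',(228,189),.053),at_z('scene',(426,235),.053))
print('pinhead',at_z('top',(381,226),.09),at_z('scene',(276,248),.087),ls([('top',(380,227)),('scene',(276,248))]))
print('hex',at_z('top',(439,228),.074),at_z('scene',(217,287),.074))
for n in ['pin','jig','pot']:
    for c in ['top','scene']:
        for d in manip.masks_of(c,n)[:1]:
            ys,xs=np.nonzero(d['pixels']);print(n,c,xs.min(),xs.max(),ys.min(),ys.max(),d['p'], cv2.minAreaRect(np.c_[xs,ys].astype(np.float32)))
```

```text
jig [ 0.54775134 -0.10406329  0.        ] [ 5.47981284e-01 -1.03698766e-01  5.55111512e-17]
pot [0.62259479 0.15828661 0.        ] [ 6.09645403e-01  1.65910250e-01 -5.55111512e-17] rim [0.61782577 0.15983916 0.053     ] [0.62197661 0.152305   0.053     ]
pinhead [ 0.55216998 -0.06219     0.09      ] [ 0.55215244 -0.06308823  0.087     ] [ 0.55134818 -0.06189032  0.08609629]
hex [ 0.55327552 -0.14823547  0.074     ] [ 0.55975537 -0.15468399  0.074     ]
pin top 370 390 216 238 0.59 ((379.7500305175781, 227.25003051757812), (19.798988342285156, 21.920310974121094), 45.0)
jig top 341 462 211 265 0.57 ((401.31341552734375, 237.8948516845703), (50.8565788269043, 120.23948669433594), 87.39744567871094)
jig scene 174 325 261 363 0.59 ((247.36965942382812, 306.24053955078125), (61.104549407958984, 148.36778259277344), 60.461219787597656)
pot top 211 252 175 218 0.86 ((231.5, 196.5), (43.0, 41.0), 90.0)
pot scene 396 450 224 276 0.8 ((427.3033752441406, 250.31460571289062), (50.243892669677734, 49.183895111083984), 32.0053825378418)
```

View pics/c1.png

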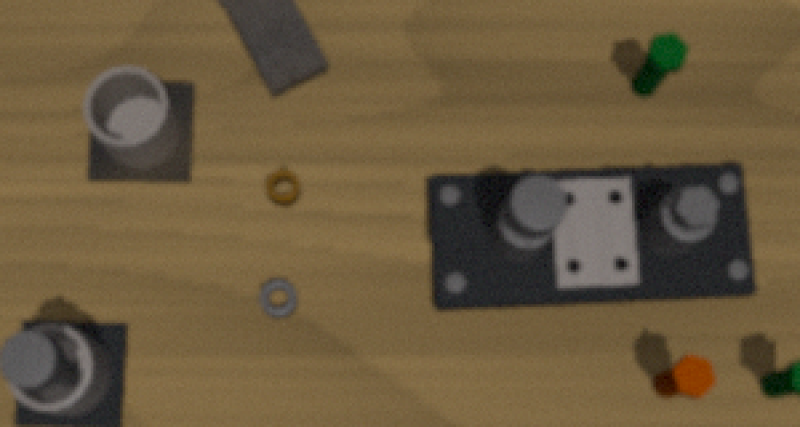

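The crop confirms it. The plain round tall head is at crop (538,203), top pixel (382,226), at the jig's +y sleeve. The smaller hex head is in the other sleeve. Next I move above the pin.

Emit:
step_arm:
  targets: "-15 -15 0 4;-45 -45 0 10;-80 -78 0 16;-115 -112 0 23;-150 -146 0 30;-185 -180 0 37;-220 -214 0 44;-255 -248 0 51;-290 -282 0 58;-325 -316 0 64;-355 -346 0 69;-375 -366 0 72"
  gripper: 0

```text
t: 2.4
tcp_pos: [0.4321, 0.1472, 0.2317]
tool_rot: [0.693, 0.721, 0.0, 0.001]
force: [0.8, 0.7, 0.9]
finger_gap: 1.0
gripper_force: 0.0
```

Emit:
step_arm:
  targets: "-25 13 2 0;-65 34 4 0;-105 55 6 0;-145 76 8 0;-180 94 10 0;-203 106 10 0;-214 112 10 0;-214 112 10 0"

```text
t: 3.2
tcp_pos: [0.5525, -0.0603, 0.2212]
tool_rot: [0.692, 0.722, 0.0, 0.0]
force: [0.4, 0.2, 0.6]
finger_gap: 1.0
gripper_force: 0.0
```

Run:
```python
from h import *
s=manip.sense();print(s['t'],s['tcp_pos'],s['qd'])
im=snap('wrist','w1.png')
c,E=T('wrist',s);print(c,E.round(3))
for q in ['pin','hexpin','jig']:
    for d in manip.masks_of('wrist',q)[:3]:
        ys,xs=np.nonzero(d['pixels']);print(q,d['position'],xs.min(),xs.max(),ys.min(),ys.max(),d['p'])
print(proj('wrist',[.5517,-.062,.099],s),proj('wrist',[.5517,-.062,.057],s))
```

```text
3.2 [ 0.55251885 -0.0603166   0.22124731] [ 0.03678212 -0.02326277  0.04982366  0.0173325   0.01581067  0.01125269]
{'fov_y': 60.3594978463881, 'cx': 318.6325127328409, 'cy': 235.6949756480477, 'k1': -0.06522857914417918, 'tool_from_camera': array([[-3.22937475e-04, -9.53041985e-01, -3.02838028e-01,
         7.80264131e-02],
       [ 9.99999712e-01, -9.96458908e-05, -7.52780837e-04,
         2.01631162e-04],
       [ 6.87255178e-04, -3.02838184e-01,  9.53041742e-01,
        -1.42535126e-01],
       [ 0.00000000e+00,  0.00000000e+00,  0.00000000e+00,
         1.00000000e+00]])} [[ 0.999  0.04   0.013  0.549]
 [ 0.042 -0.952 -0.303  0.018]
 [-0.     0.303 -0.953  0.364]
 [ 0.     0.     0.     1.   ]]
pin [314.6, 221.6] 294 337 200 247 0.66
hexpin [212.2, 303.8] 196 230 275 324 0.9
hexpin [423.6, 305.3] 406 441 279 327 0.63
hexpin [315.5, 321.6] 303 329 309 340 0.57
jig [322.1, 248.5] 269 363 140 340 0.82
[317.20219902 229.32455847] [317.38799281 213.54299293]
```

View pics/w1.png

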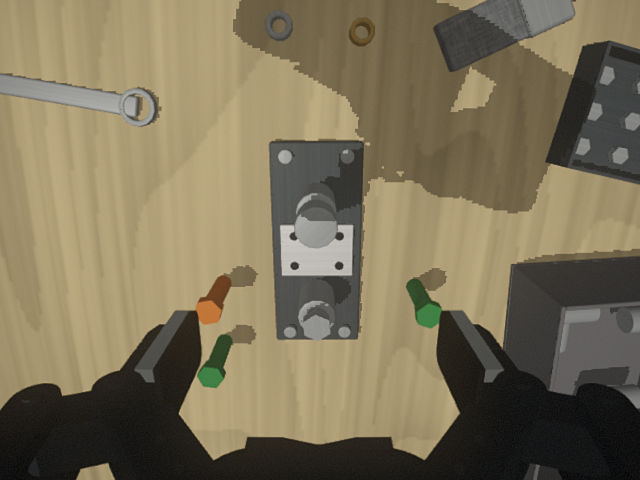

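The wrist view shows the round head at (316,227), 1–2 px from where I predicted it, so the pin is at about (0.551, -0.060). The hex pin is at (316,320). The orange and green look-alikes, at (210,308), (212,375) and (427,315), are clear of the fingers. I'm descending.

Emit:
step_arm:
  targets: "0 -1 15 0;0 -1 45 0;0 -1 80 0;0 -1 112 0;0 -1 135 0;0 -1 148 0;0 -1 154 0;0 -1 155 0;0 -1 155 0"

```text
t: 4.3
tcp_pos: [0.5515, -0.0591, 0.0672]
tool_rot: [0.691, 0.723, 0.0, 0.001]
force: [-0.0, -0.3, 0.5]
finger_gap: 1.003
gripper_force: 0.0
```

Run:
```python
from h import *
s=manip.sense();print(s['t'],s['tcp_pos'],s['force'],s['qd'])
snap('wrist','w2.png')
print(proj('wrist',[.551,-.0605,.099],s),proj('wrist',s['tcp_pos']+np.array([0,0,.033]),s))
```

```text
4.3 [ 0.55146898 -0.05914099  0.06720403] [-0.0070127  -0.26508154  0.47831353] [-4.42724753e-03 -1.09917040e-02 -5.95521916e-03 -1.27818877e-03
 -2.36095138e-05  5.14538382e-04]
[316.80438919 368.91428597] [318.47920529 367.63888431]
```

View pics/w2.png

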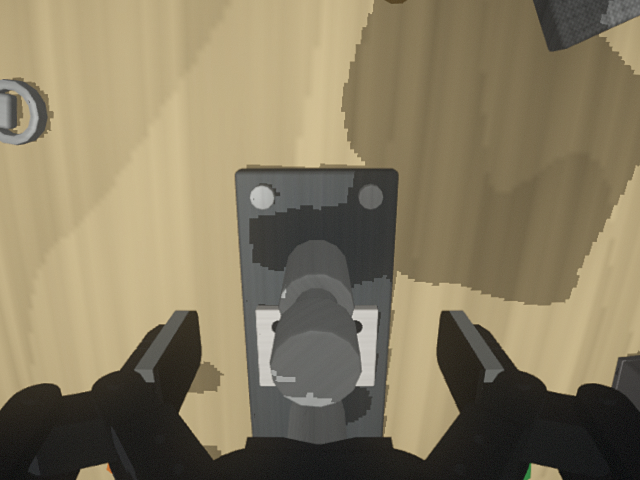

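The head is centred at (316,368), within 1 mm of the grip axis. I'm closing.

Emit:
step_arm:
  targets: "-1 -1 2 0;-1 -1 2 0;-1 -1 2 0;-1 -1 2 0;-1 -1 2 0;-1 -1 2 0;-1 -1 2 0;-1 -1 2 0;-1 -1 2 0;-1 -1 2 0"
  gripper: 1
  squeeze: 50

```text
t: 5.35
tcp_pos: [0.5502, -0.0604, 0.0647]
tool_rot: [0.691, 0.723, 0.0, 0.0]
force: [-0.5, 0.1, 5.1]
finger_gap: 0.337
gripper_force: 49.3
```

Emit:
step_arm:
  targets: "0 0 -4 0;0 0 -10 0;0 0 -18 0;0 0 -26 0;0 0 -34 0;0 0 -42 0;0 0 -50 0;0 0 -58 0;0 0 -68 0;0 0 -80 0;0 0 -90 0;0 0 -95 0"

```text
t: 6.55
tcp_pos: [0.5505, -0.0604, 0.1608]
tool_rot: [0.691, 0.723, 0.0, 0.001]
force: [0.1, 0.4, -3.0]
finger_gap: 0.334
gripper_force: 49.7
```

Run:
```python
from h import *
s=manip.sense();print(s['t'],s['tcp_pos'],s['force'],s['gripper_force'],s['finger_gap'])
a=snap('scene','s2.png');b=snap('top','t2.png')
v=np.hstack([cv2.resize(a[120:340,150:460],(400,284),interpolation=3),cv2.resize(b[130:340,160:460],(400,280),interpolation=3)[:284] if 0 else cv2.resize(b[130:343,160:460],(400,284),interpolation=3)])
cv2.imwrite('pics/c2.png',v[...,::-1])
```

```text
6.55 [ 0.55047944 -0.06041148  0.16079932] [ 0.08679413  0.379719   -3.00935615] 49.69547434011474 0.3339807126153884
```

View pics/c2.png

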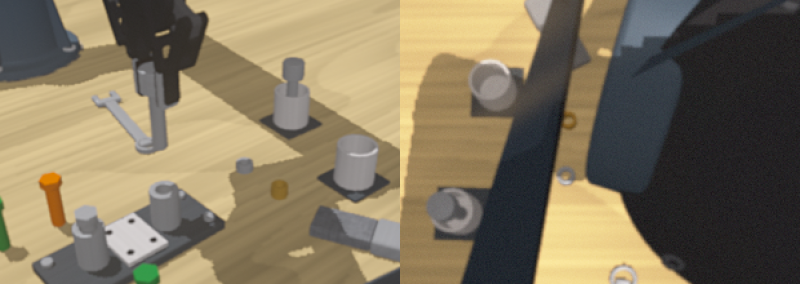

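The pin is clear of the sleeve and hanging upright, at scene-crop (157,110), and the hex pin is still in place at (90,235). The empty pot is at scene-crop (355,160). Next I refine the pot's position.

Run:
```python
from h import *
print(at_z('top',(227.6,189.75),.053),at_z('top',(233.1,199.3),.004))
# scene: search pot centre by rim-mask extents
print(at_z('scene',(426.5,235),.053))
s=manip.sense();p=at_z('top',(227.6,189.75),.053)
M=R.from_quat(s['tool_rot']).as_matrix();print((M.T@(np.array([p[0],p[1],s['tcp_pos'][2]])-s['tcp_pos'])*1e3).round(1))
```

```text
[0.61664929 0.1603916  0.053     ] [0.61665254 0.16106412 0.004     ]
[0.62244423 0.15287348 0.053     ]
[217.6  75.9  -0. ]
```

Emit:
step_arm:
  targets: "8 3 0 0;25 9 0 0;50 18 0 0;75 27 0 0;100 36 0 0;125 45 0 0;150 54 0 0;165 62 0 0;174 71 0 0;178 76 0 0;178 76 0 0;178 76 0 0"

```text
t: 7.85
tcp_pos: [0.6177, 0.12, 0.1591]
tool_rot: [0.692, 0.722, -0.001, -0.0]
force: [0.0, 0.1, -2.8]
finger_gap: 0.336
gripper_force: 49.7
```

Run:
```python
from h import *
s=manip.sense();print(s['t'],s['tcp_pos'],s['gripper_force'])
snap('wrist','w3.png')
for d in manip.masks_of('wrist','pot')[:2]:
    ys,xs=np.nonzero(d['pixels']);print(d['p'],xs.min(),xs.max(),ys.min(),ys.max())
print(proj('wrist',[.6166,.1605,.053],s),proj('wrist',[.622,.153,.053],s))
```

```text
7.85 [0.61766481 0.12003209 0.15905503] 49.685477670282125
[319.93758526 170.08361813] [328.26802476 182.77551418]
```

View pics/w3.png

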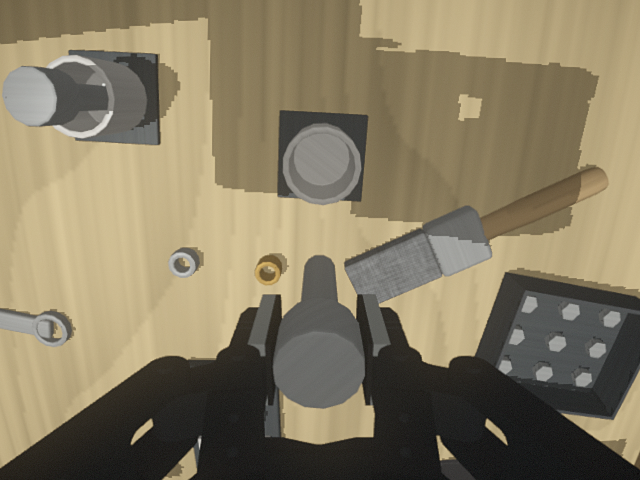

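The rim centre is at (322,164), which puts the pot at about (0.618, 0.1635), 43 mm ahead. The pin hangs upright in the fingers.

Emit:
step_arm:
  targets: "8 0 0 0;22 1 0 0;35 2 0 0;42 2 0 0;43 2 0 0;43 2 6 0;43 2 18 0;43 2 30 0;43 2 40 0;43 2 43 0;43 2 43 0"

```text
t: 9.05
tcp_pos: [0.6174, 0.1637, 0.1151]
tool_rot: [0.691, 0.722, -0.001, -0.001]
force: [0.5, -0.6, -3.3]
finger_gap: 0.331
gripper_force: 49.7
```

Run:
```python
from h import *
s=manip.sense();print(s['t'],s['tcp_pos'],s['gripper_force'],s['force'])
b=snap('scene','s3.png')
cv2.imwrite('pics/c3.png',cv2.resize(b[120:300,330:520],(633,600),interpolation=3)[...,::-1])
for z in (.066,):
  print(proj('scene',[.618,.1635,.053]),proj('scene',[.618,.1635,.066]))
```

```text
9.05 [0.61741255 0.16367304 0.11506821] 49.69083856791258 [ 0.53488604 -0.59632074 -3.26459362]
[429.02328808 231.26605535] [429.97723602 223.853296  ]
```

View pics/c3.png

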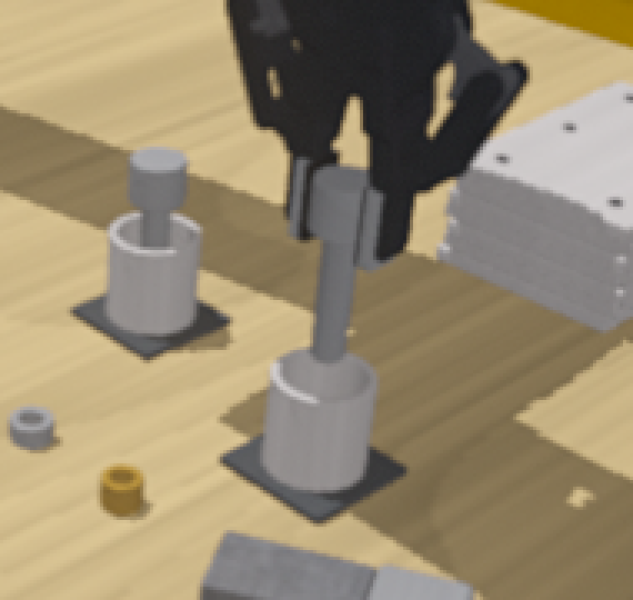

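The scene crop shows the foot at (328,358) just above the rim centre at (322,377), which is centred to within about 2 mm. I'm lowering.

Emit:
step_arm:
  targets: "0 0 6 0;0 0 16 0;0 0 26 0;0 0 36 0;0 0 44 0;0 0 49 0;0 0 51 0;0 0 52 0;0 0 52 0;0 0 52 0"

```text
t: 10.1
tcp_pos: [0.6183, 0.164, 0.0647]
tool_rot: [0.691, 0.723, 0.0, 0.0]
force: [-0.3, -0.7, -2.9]
finger_gap: 0.337
gripper_force: 49.7
```

Emit:
step_arm:
  targets: "0 0 1 0;0 0 2 0;0 0 3 0;0 0 3 0;0 0 3 0"

```text
t: 10.6
tcp_pos: [0.6179, 0.164, 0.0613]
tool_rot: [0.691, 0.723, -0.0, -0.0]
force: [0.1, -0.8, -2.3]
finger_gap: 0.338
gripper_force: 49.7
```

Emit:
step_arm:
  targets: "0 0 0 0;0 0 0 0;0 0 0 0;0 0 0 0;0 0 0 0;0 0 0 0;0 0 0 0;0 0 0 0"
  gripper: 0

```text
t: 11.4
tcp_pos: [0.6179, 0.164, 0.0613]
tool_rot: [0.691, 0.723, -0.0, -0.0]
force: [-0.5, -0.7, -0.0]
finger_gap: 0.999
gripper_force: 0.0
```

Emit:
step_arm:
  targets: "0 0 -5 0;0 0 -15 0;0 0 -35 0;0 0 -60 0;0 0 -90 0;0 0 -120 0;0 0 -140 0;0 0 -150 0;0 0 -150 0;0 0 -150 0;0 0 -150 0"

```text
t: 12.5
tcp_pos: [0.617, 0.1639, 0.2098]
tool_rot: [0.691, 0.723, -0.001, -0.001]
force: [-0.3, -0.6, -0.0]
finger_gap: 1.001
gripper_force: 0.0
```

Run:
```python
from h import *
s=manip.sense();print(s['t'],s['tcp_pos'],s['gripper_force'],s['force'])
b=snap('scene','s4.png')
cv2.imwrite('pics/c4.png',cv2.resize(b[120:400,130:500],(793,600),interpolation=3)[...,::-1])
```

```text
12.5 [0.61695221 0.1638879  0.20977056] 0.0 [-0.33280024 -0.61469577 -0.01735726]
```

View pics/c4.png

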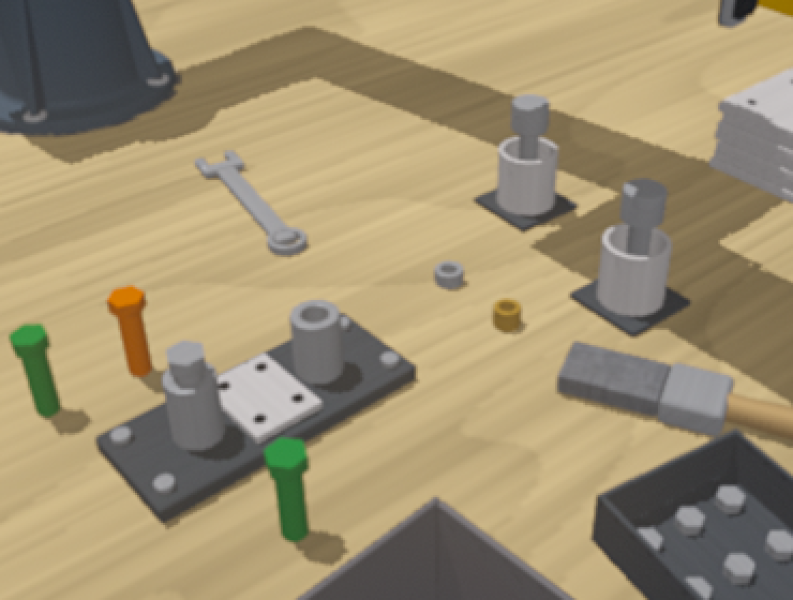

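The pin stands upright in the formerly empty pot at crop (640,220). The hex pin is untouched in its sleeve at (187,390), and the gripper is clear.

```bash
python3 -c "
from station import manip
print(manip.sign_off())"
```

```text
the job is handed in; nothing more can be done
None
```

I moved the locating pin from the jig into the empty pot, where the last picture shows it standing upright and released with the hexagon-headed pin still in its sleeve; the job is handed in at about 12.5 s, but no verdict came back.

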